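Close the articulator and fit its incisal pin

TASK

Swing the upper arm of the dental articulator down until it is fully closed. Then take the long steel incisal pin out of the white block and put it foot first down through the hole at the front of the upper arm, lowering it gently, without letting it drop, until its foot stands on the round incisal table below, and let go, so that it is ready to be locked. Leave everything else where it is.

Things in the scene. Friction and masses are not known exactly. Their poses are not given: they have to be found in the camera images.
- articulator: The fixed lower frame of an aluminium dental articulator with plaster casts, 160 mm long, 145 mm wide. Origin on the table top under the middle of the casts. Its +x axis points to its front (pin end), +y to its left, z up. Two rear posts, 120 mm tall, stand at x -60 mm, y +-54 mm. It cannot be moved.
- upper_arm (a joint): Angle of the upper arm of the articulator about its level rear hinge, which lies along the articulator's y axis, in rad: 0 = closed (level, against its stop), up to 1.3 = open, with the front end raised. Starts partly open (0.45 to 0.85). Friction in the hinge holds the arm wherever it is left (about 0.35 N m to turn it, its own weight helps but does not close it; pressing down with 3 to 6 N on its top face 60 mm ahead of the hinge does).
- hinge (a point): Middle of the hinge axis of the upper arm, 105 mm above the table, at x -60 mm in the articulator's frame. The upper arm reaches 139 mm forward from here (a small thumbscrew sticks out 14 mm further at the very front).
- top_face (a point): Point in the middle of the flat top face of the upper arm, 60 mm forward of the hinge and 6 mm above its axis; moves with the arm, and is 111 mm above the table when closed. The top face is a plain bar 34 mm wide and reaches from the hinge to 111 mm forward of it, so the arm can be pressed down anywhere on it; pressed straight down at a fixed point 60 mm ahead of the hinge (horizontally) it closes all the way.
- hole (a point): Centre of the upper mouth of the round hole through the square block (28 x 28 x 20 mm) at the front end of the upper arm, 125 mm forward of the hinge and 12 mm above its axis; moves with the arm. Its z axis is the axis of the hole. When closed the hole is vertical, its mouth 117 mm above the table, straight over the incisal table. Hole diameter 10.5 mm, 20 mm long, with a 1.5 mm chamfer at the mouth.
- incisal_table (a point): Centre of the top of the incisal table, a grey disc 40 mm across and 30 mm above the table top, at the front of the lower frame (x +65 mm in the articulator's frame).
- stand: White plastic instrument block fixed to the table, 50 mm (x) by 116 mm (y), 40 mm tall, with two upright blind holes 10 mm wide and 30 mm deep (floor 10 mm above the table) at y -30 and +30 mm. The pin stands in one, the driver in the other; which is which changes. Origin: centre of its underside.
- pin: The incisal pin, a loose plain steel rod, about 60 g, standing loosely in the block at the start, 127 mm long: shaft 8 mm in diameter, its foot tapered over the last 2 mm to a 5 mm flat, and a knurled grip head 12 mm in diameter and 23 mm long at the top (104 to 127 mm from the foot). Origin at the middle of the foot's end; z runs along the pin from foot to head.
- pin_foot (a point): Middle of the flat end of the pin's foot (the pin's origin).
- pin_shank (a point): Point on the axis of the pin 87 mm above its foot. With the pin standing on the incisal table through the closed arm, this point is at the mouth of the hole.
- pin_head (a point): Point on the axis of the pin at the middle of its grip head, 115.5 mm above the foot: where to grip. With the pin home it is 145.5 mm above the table, 28.5 mm over the top of the arm's front block.
- driver: Bystander: a small screwdriver standing tip down in the other hole of the block, 95 mm long, black handle 19 mm in diameter and 48 mm long at the top; shorter and thicker than the pin. Origin at its tip.
- bowl: Bystander: rubber mixing bowl, 116 mm across, 62 mm tall. Origin: centre of its underside.
- jar: Bystander: brown glass jar with white cap, 60 mm across, 75 mm tall. Origin: centre of its underside.
- spare_cast: Bystander: loose plaster cast of a dental arch, 60 mm wide, 59 mm long, 32 mm tall, lying teeth up at the left edge of the work. Origin: centre of its underside.
Mind the look-alikes: they are no part of the job. What is shaped like the articulator but blue or orange is not meant.

How it is judged (in metres and radians):
On the way, in this order (a step that is already met when the one before it is completed fails the run):
1. the upper arm is fully closed while the pin is not yet in its hole (value of joint upper_arm below 0.04 rad and distance between pin_shank and hole above 0.03 m), for 0.2 s.
2. the pin is down through the hole with its foot on the incisal table (value of joint upper_arm below 0.04 rad and horizontal distance between pin_shank and hole below 0.005 m and z of pin_foot in the frame of incisal_table below 0.003 m), for 0.2 s.
At the end, for the whole second after the job is handed in: Upper arm closed (within 0.04 rad); pin through its hole (shank point within 5 mm of the hole axis), released and at rest with its foot on the incisal table (3 mm in height, 18 mm from the centre); driver moved under 25 mm; bowl, jar and spare cast under 30 mm (all of step 2 and horizontal distance between pin_foot and incisal_table below 0.018 m and z of pin_foot in the frame of incisal_table above -0.003 m and linear speed of pin below 0.02 m/s and distance of driver from where it was at the start of the episode below 0.025 m and distance of each of bowl, jar, spare_cast from where it was at the start of the episode below 0.03 m); the robot touches nothing.
It fails at once if the pin was let go and dropped (contact force between the fingers and pin below 0.05 N and linear speed of pin above 0.55 m/s).
It fails at once if a bystander was knocked away (distance of driver from where it was at the start of the episode above 0.03 m or distance of any of bowl, jar, spare_cast from where it was at the start of the episode above 0.04 m).
It also fails if it takes over 64 s, if anything falls off the work surface, if the arm or the gripper's body presses on something with over 40 N, if the wrist force passes 120 N, or if a joint passes its speed limit or range.

ROBOT

A 6-joint arm with a two-finger parallel gripper is mounted at the origin on the work surface. World frame = base frame: x ahead of the robot, y to its left, z up, the work surface at z = 0. Lengths are in mm, angles in degrees, forces in N, time in s.
With the tool pointing down it reaches from about 250 to 725 mm from the base axis. Payload 4 kg.
Tool frame: the origin (TCP) lies at the very end of the fingers, on their centre line; the grasp point (between the pads) lies 19 mm behind it; y points along the fingers, x is the direction in which the jaws open and shut, and the axes are right-handed (so a half turn about y gives the same grasp; the last joint's range is limited). The gripper opens to 85 mm and grips with 20 to 120 N. Pads are 22 mm wide; open, the fingers measure 114 mm over their backs; the gripper's body (76 mm by 85 mm) begins 54 mm behind the grasp point. The pads swing forward as they close: fully open they stand 13 mm farther back than shut.
Start: joints at [72.651, 13.785, 0.286, 76.501, 0, 90], TCP at [149.095, 477.253, 231.306] pointing down, gripper open.
Joint ranges: [-155.79, 155.79], [-60.16, 107.12], [-62.33, 73.08], [-114, 123.19], [-81.49, 82.49], [-180, 180]. Speed limits (degrees/s): [159.86, 159.86, 180, 180, 180, 180].

INTERFACE

Orientations are given as a 3x3 rotation matrix whose columns are the frame's x, y, z axes.
In Python, from rig import status, vision, close_job gives the robot as it stands.
- The arm moves only by the tool carry_out, never from a script. Its argument "steps" is a list of rows, each a list of 6 numbers: the shift along the tool's x, y, z in cm, then the turn, a rotation vector about the tool's x, y, z in degrees. A call has 1 to 12 rows; each row shifts and turns the pose as measured when the row begins, along the tool's axes as they then stand; what a row does not reach is not made up. A row lasts 1/10 s, in which the tool goes at most 50 mm and 8.59 degrees, less where a joint would pass 70% of its speed; a pose out of reach is approached as far as the arm can. A call with a gripper value outside its range is refused whole. "grip" is the finger opening in cm, from 0 to 8.54, set as the call begins (left out, the last holds). The fingers move at their own pace and stop on an object; the grip force is fixed at half the most. Time passes only in rows, so rows that do not move let the fingers close. It gives the time, the measured TCP pose, the force and the opening at its end, in the units of the state.
- status.observe(): the state, without advancing time (a new reading comes with each control period).
- vision.grab_frame(name): name is "side" or "top"; returns a dict with "pixels" (384x512x3 uint8, red, green, blue), "K" (3x3 intrinsics, pixels), "extrinsics" (4x4, takes a point from world to camera coordinates). Camera axes: x right, y up, looking along -z (the intrinsics and any distortion apply to the point x, -y, -z); pixel columns grow to the right and rows downward; lengths in mm; the calibration is good to about 2 mm. A picture is of the moment at which its call begins. There is no depth.
- close_job(): hands the job in, once; it reports no verdict.
The state is a dict: "time": time; "joint_positions": joint angles; "joint_vel": joint speeds; "joint_efforts": joint torques, N m; "eef_pos": TCP position; "tool_rot": TCP orientation; "wrist_force": force on the tool from outside, world axes, zero at the start; "ft_torque": the same for the moment, N m; "grip_width": finger opening in mm.
Only numpy, scipy, OpenCV 4.12 (cv2) and the standard library are available. Lean on these libraries where they do the work, as an engineer would, in place of code of your own. Each camera call takes 0.05 s, during which the arm holds its last target.

## Working session

There is one attempt and no reset: what is moved stays moved. The work goes in short steps, Python scripts to look and compute and a tool call to move; the robot and the scene stay as the last step left them, time stands still between calls to the robot, and variables do not carry over. Pictures are saved under pics/ and viewed, and the job is handed in when it is done.

Besides the shell and the picture viewer there is one more tool, called after ">>>" as name(argument=value, ...), one argument or row to a line, values as JSON. carry_out: Moves the arm, as the interface text tells. Its arguments: {"type":"object","properties":{"steps":{"type":"array"},"grip":{"type":"number"}},"required":["steps"]}

```bash
mkdir -p pics; ls; python3 - <<'E'
from rig import status, vision
import cv2,numpy as np,pickle
print(status.observe())
d={}
for n in("side","top"):
    f=vision.grab_frame(n); d[n]=f
    print(n,np.round(f["K"],1).tolist(),np.round(f["extrinsics"],3).tolist(),[k for k in f])
    cv2.imwrite(f"pics/{n}0.png",f["pixels"][:,:,::-1])
pickle.dump(d,open("f0.pkl","wb"))
E
```

```text
pics
{'time': 0.0, 'joint_positions': array([ 7.26513530e+01,  1.38312604e+01,  2.15026267e-01,  7.65005359e+01,
       -1.08701021e-03,  9.00030935e+01]), 'joint_vel': array([ 0.07363313,  0.08629184, -0.01507097, -0.04663208, -0.06671878,
       -0.08980434]), 'joint_efforts': array([-1.05045465e-04, -3.72322476e+01,  2.52406132e+01,  1.68596936e-02,
        1.43644647e-04,  1.02107347e-06]), 'eef_pos': array([148.91549985, 476.66743731, 230.42985623]), 'tool_rot': array([[ 2.98236323e-01, -5.89598973e-04, -9.54491880e-01],
       [ 9.54489886e-01, -1.95096344e-03,  2.98236905e-01],
       [-2.03801893e-03, -9.99997923e-01, -1.90819057e-05]]), 'wrist_force': array([-0.66593499, -0.0706734 , -0.43214617]), 'ft_torque': array([0.02174936, 0.01936195, 0.00622979]), 'grip_width': 85.59249449908495}
side [[364.3, 0.0, 259.9], [0.0, 364.3, 194.7], [0.0, 0.0, 1.0]] [[0.997, -0.07, 0.016, -594.156], [0.027, 0.576, 0.817, -122.403], [-0.067, -0.814, 0.577, -936.989], [0.0, 0.0, 0.0, 1.0]] ['pixels', 'K', 'extrinsics']
top [[401.1, 0.0, 248.6], [0.0, 401.1, 193.2], [0.0, 0.0, 1.0]] [[-0.015, -1.0, -0.004, 45.263], [0.98, -0.016, 0.2, -621.538], [-0.2, -0.001, 0.98, -1149.419], [0.0, 0.0, 0.0, 1.0]] ['pixels', 'K', 'extrinsics']
```

View pics/side0.png

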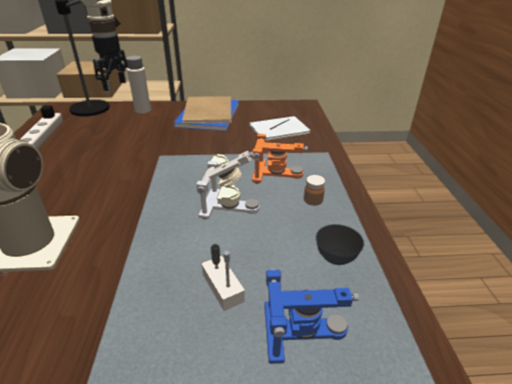

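View pics/top0.png

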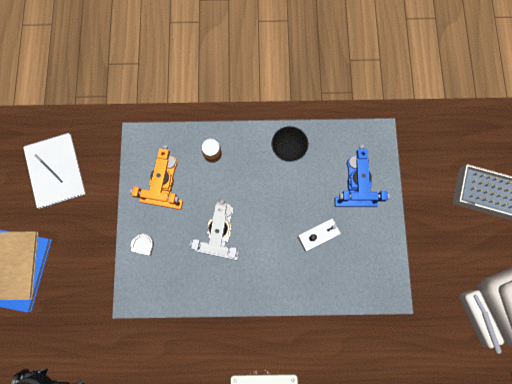

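The side picture shows the grey articulator around (225,190) with its arm part open, the block around (222,283), and the pin (thin) at about (227,265). In the top picture the articulator is at (217,232), the block at (319,235), and the pin on the block's right side at about (332,229). Next I'll zoom in.

```bash
python3 - <<'E'
import cv2,numpy as np,pickle
d=pickle.load(open("f0.pkl","rb"))
def crop(n,x,y,w,h,s,o):
    im=d[n]["pixels"][y:y+h,x:x+w,::-1]
    cv2.imwrite(o,cv2.resize(im,None,fx=s,fy=s,interpolation=cv2.INTER_CUBIC))
a=[crop("side",185,140,90,90,6,"pics/a.png"),crop("side",190,235,65,80,7,"pics/b.png"),crop("top",180,190,70,80,7,"pics/c.png"),crop("top",290,210,60,50,10,"pics/e.png")]
E
```

```text
(no output)
```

View pics/a.png

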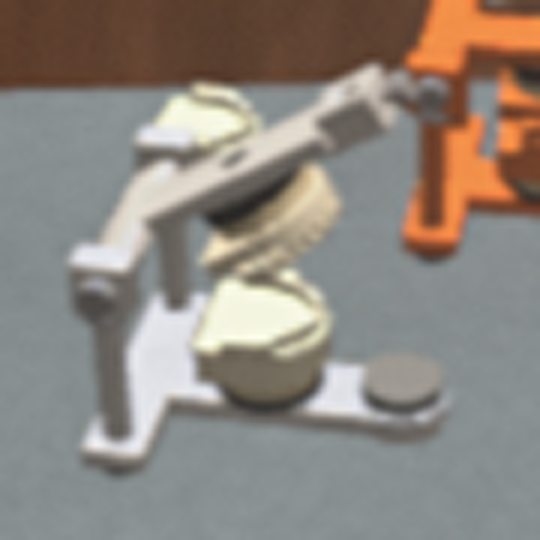

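View pics/b.png

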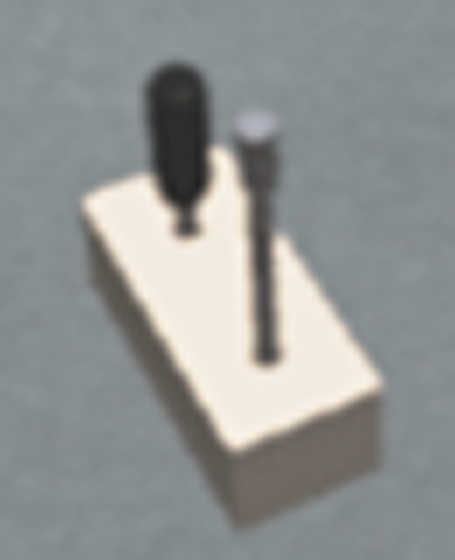

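View pics/c.png

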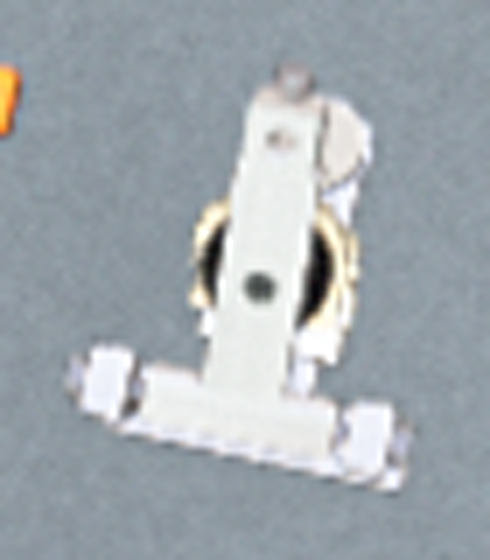

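View pics/e.png

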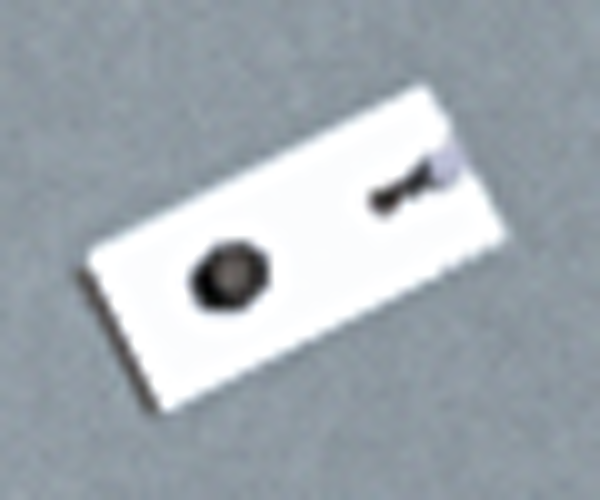

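```bash
cat > h.py <<'E'
import numpy as np, pickle, cv2
d=pickle.load(open("f0.pkl","rb"))
CR={"a":("side",185,140,6),"b":("side",190,235,7),"c":("top",180,190,7),"e":("top",290,210,10)}
def unc(c,u,v,CR=CR):
    n,x,y,s=CR[c]; return n,(u+.5)/s-.5+x,(v+.5)/s-.5+y
def ray(n,u,v):
    E=np.array(d[n]["extrinsics"]);K=np.array(d[n]["K"]);R=E[:3,:3];o=-R.T@E[:3,3]
    p=np.linalg.solve(K,[u,v,1]); return o,R.T@np.array([p[0],-p[1],-p[2]])
def onz(n,u,v,z):
    o,r=ray(n,u,v); return o+r*(z-o[2])/r[2]
def tri(a,b):
    o1,r1=ray(*a);o2,r2=ray(*b);A=np.c_[r1,-r2];t=np.linalg.lstsq(A,o2-o1,rcond=None)[0]
    p,q=o1+r1*t[0],o2+r2*t[1];return (p+q)/2,np.linalg.norm(p-q)
def proj(n,P):
    E=np.array(d[n]["extrinsics"]);K=np.array(d[n]["K"]);c=E[:3,:3]@P+E[:3,3]
    p=K@np.array([c[0],-c[1],-c[2]]);return p[:2]/p[2]
E
python3 - <<'E'
from h import *
np.set_printoptions(precision=1,suppress=True)
for l,c,u,v,z in [("postL","c",108,382,120),("postR","c",366,438,120),("knL","c",75,380,105),("knR","c",402,445,105),("disc side","a",403,368,30),
 ("c1","e",425,85,40),("c2","e",508,238,40),("c3","e",160,412,40),("c4","e",88,255,40),
 ("b1","b",232,452,40),("b2","b",382,383,40),("b3","b",82,203,40),
 ("head top","e",447,165,137),("head side","b",257,125,137),("base top","e",383,203,40),("base side","b",266,358,40)]:
    print(l,onz(*unc(c,u,v),z))
print("head",tri(unc("e",447,165),unc("b",257,125)))
C=CR
print("hole",tri(unc("c",281,138),unc("a",352,90)))
print("knL/R side",onz(*unc("a",95,297),105))
E
```

```text
postL [467.  188.1 120. ]
postR [443.1  84.8 120. ]
knL [469.2 203.6 105. ]
knR [440.9  71.  105. ]
disc side [579.5 111.   30. ]
c1 [ 545.6 -216.9   40. ]
c2 [ 498.7 -239.3   40. ]
c3 [ 448.3 -132.1   40. ]
c4 [ 495.6 -112.5   40. ]
b1 [ 501.2 -241.8   40. ]
b2 [ 546.1 -218.6   40. ]
b3 [ 451.2 -138.7   40. ]
head top [ 509.7 -201.7  137. ]
head side [ 511.9 -205.7  137. ]
base top [ 509.8 -202.2   40. ]
base side [ 511.1 -206.9   40. ]
head (array([ 511. , -202.3,  133.5]), np.float64(1.6895964424579961))
hole (array([555.9, 114.2, 180.1]), np.float64(1.6617761447065436))
knL/R side [441.5  68.  105. ]
```

>>> carry_out(
  steps=[
    [0,0,0,0,8,0],
    [0,0,0,0,8,0],
    [0,0,0,0,8,0],
    [0,0,0,0,8,0],
    [0,0,0,0,8,0],
    [0,0,0,0,8,0],
  ],
  grip=0,
)

```text
time: 0.7
eef_pos: [148.2, 474.4, 227.1]
tool_rot: [[0.922, -0.003, -0.387], [0.387, -0.009, 0.922], [-0.006, -1.0, -0.008]]
wrist_force: [0.2, -0.2, 0.4]
grip_width: -0.0
```

```bash
cat > go.py <<'E'
import sys
from h import *
from rig import status
np.set_printoptions(precision=3,suppress=True)
def go(t):
    s=status.observe();R=s["tool_rot"];p=s["eef_pos"]
    print("t",s["time"],"pos",p,"yaw",np.degrees(np.arctan2(R[1,0],R[0,0])),"y",R[:,1],"F",s["wrist_force"],"w",s["grip_width"])
    # level correction: rotvec in tool frame taking y to -z
    c=np.degrees(np.cross([0,1,0],R.T@np.array([0,0,-1.])))
    print("shift cm tool",R.T@(np.array(t)-p)/10,"level",c)
if __name__=="__main__": go([float(a) for a in sys.argv[1:4]])
E
python3 go.py 513.6 124 230
```

```text
t 0.7 pos [148.223 474.43  227.095] yaw 22.74281550156395 y [-0.003 -0.009 -1.   ] F [ 0.169 -0.171  0.44 ] w -0.016000544137160278
shift cm tool [ 20.147  -0.069 -46.446] level [ 0.431  0.    -0.363]
```

>>> carry_out(
  steps=[
    [1.7,-0.1,-3.9,0,0,0],
    [1.7,-0.1,-3.9,0,0,0],
    [1.7,-0.1,-3.9,0,0,0],
    [1.7,-0.1,-3.9,0,0,0],
    [1.7,-0.1,-3.9,0,0,0],
    [1.7,-0.1,-3.9,0,0,0],
    [1.7,-0.1,-3.9,0,0,0],
    [1.7,-0.1,-3.9,0,0,0],
    [1.7,-0.1,-3.9,0,0,0],
    [1.7,-0.1,-3.9,0,0,0],
    [1.7,-0.1,-3.9,0,0,0],
    [1.7,-0.1,-3.9,0,0,0],
  ],
)

```text
time: 1.9
eef_pos: [525.5, 111.4, 236.0]
tool_rot: [[0.918, -0.01, -0.396], [0.396, -0.014, 0.918], [-0.015, -1.0, -0.008]]
wrist_force: [0.7, 1.0, 0.8]
grip_width: 0.0
```

```bash
python3 go.py 513.6 124 190
```

```text
t 1.9 pos [525.502 111.385 235.956] yaw 23.310898192220627 y [-0.01  -0.014 -1.   ] F [0.671 0.956 0.831] w 0.01481424220228573
shift cm tool [-0.525  4.59   1.668] level [ 0.482  0.    -0.853]
```

>>> carry_out(
  steps=[
    [-0.3,1.5,0.8,0.5,0,-0.9],
    [-0.2,1.5,0.7,0,0,0],
    [0,1.5,0,0,0,0],
    [0,0,0,0,0,0],
  ],
)

```text
time: 2.3
eef_pos: [518.9, 116.8, 186.7]
tool_rot: [[0.923, -0.001, -0.385], [0.385, -0.001, 0.923], [-0.001, -1.0, -0.0]]
wrist_force: [-0.6, -0.2, 0.4]
grip_width: 0.0
```

```bash
python3 go.py 513.6 124 112
```

```text
t 2.3 pos [518.931 116.779 186.725] yaw 22.63509380576122 y [-0.001 -0.001 -1.   ] F [-0.647 -0.161  0.379] w 0.019277966372822083
shift cm tool [-0.206  7.472  0.874] level [ 0.02   0.    -0.064]
```

>>> carry_out(
  steps=[
    [-0.2,0,0.9,0,0,0],
    [0,1,0,0,0,0],
    [0,1,0,0,0,0],
    [0,1,0,0,0,0],
    [0,0.5,0,0,0,0],
    [0,0.5,0,0,0,0],
    [0,0.5,0,0,0,0],
  ],
)

```text
time: 3.0
eef_pos: [515.5, 126.2, 141.8]
tool_rot: [[0.922, 0.006, -0.386], [0.386, 0.001, 0.922], [0.006, -1.0, -0.002]]
wrist_force: [0.2, 0.1, 3.0]
grip_width: -0.1
```

```bash
python3 go.py 513.6 124 112
```

```text
t 3.0 pos [515.528 126.184 141.778] yaw 22.716769628288354 y [ 0.006  0.001 -1.   ] F [0.17  0.063 3.032] w -0.09972154137803214
shift cm tool [-0.279  2.976 -0.122] level [ 0.106 -0.     0.331]
```

Contact came at about the predicted height (3 N, z 142). I'll keep pressing down.

>>> carry_out(
  steps=[
    [-0.1,0.5,-0.1,0,0,0],
    [0,0.5,0,0,0,0],
    [0,0.5,0,0,0,0],
    [0,0.5,0,0,0,0],
    [0,0.4,0,0,0,0],
    [0,0.2,0,0,0,0],
    [0,0.2,0,0,0,0],
  ],
)

```text
time: 3.7
eef_pos: [518.1, 124.7, 112.7]
tool_rot: [[0.923, 0.012, -0.385], [0.385, 0.001, 0.923], [0.012, -1.0, -0.004]]
wrist_force: [1.9, -0.2, 2.9]
grip_width: 0.3
```

```bash
python3 go.py 513.6 124 111
```

```text
t 3.7 pos [518.149 124.661 112.717] yaw 22.66940209475385 y [ 0.012  0.001 -1.   ] F [ 1.911 -0.167  2.869] w 0.2826820385512825
shift cm tool [-0.447  0.166  0.115] level [ 0.226 -0.     0.673]
```

>>> carry_out(
  steps=[
    [0,0.2,0,0,0,0],
    [0,0.15,0,0,0,0],
    [0,0.15,0,0,0,0],
  ],
)

```text
time: 4.0
eef_pos: [518.3, 124.7, 111.0]
tool_rot: [[0.923, 0.014, -0.385], [0.385, 0.001, 0.923], [0.014, -1.0, -0.004]]
wrist_force: [-2.0, -1.4, 11.2]
grip_width: -0.3
```

The force rose to 11 N at z = 111.0, so the arm is against its stop. I'll lift off and look.

>>> carry_out(
  steps=[
    [0,-1,0,0,0,0],
    [0,-3,0,0,0,-0.7],
    [0,-3,0,0,0,0],
    [0,-3,0,0,0,0],
    [0,-1,2,0,0,0],
    [0,0,4,0,0,0],
    [-3,0,4,0,0,0],
    [-3,0,4,0,0,0],
    [-3,0,4,0,0,0],
  ],
)

```text
time: 4.9
eef_pos: [357.9, 256.1, 220.6]
tool_rot: [[0.927, 0.008, -0.376], [0.376, 0.005, 0.927], [0.009, -1.0, 0.002]]
wrist_force: [-0.0, 1.1, 0.2]
grip_width: -0.0
```

```bash
cat > look.py <<'E'
import sys,pickle,cv2
from rig import vision
tag=sys.argv[1]; d={n:vision.grab_frame(n) for n in("side","top")}
pickle.dump(d,open(f"f{tag}.pkl","wb"))
def crop(n,x,y,w,h,s,o):
    cv2.imwrite(f"pics/{o}{tag}.png",cv2.resize(d[n]["pixels"][y:y+h,x:x+w,::-1],None,fx=s,fy=s,interpolation=cv2.INTER_CUBIC))
crop("side",185,140,90,90,6,"a");crop("side",190,235,65,80,7,"b");crop("top",180,190,70,80,7,"c");crop("top",290,210,60,50,10,"e")
E
python3 look.py 1; python3 go.py 510 -203.5 230
```

```text
t 5.0 pos [354.665 257.195 220.614] yaw 22.546066254445385 y [ 0.005  0.005 -1.   ] F [ 0.611 -0.574  0.271] w -0.08541215929234199
shift cm tool [ -3.311  -1.086 -48.502] level [-0.147  0.     0.392]
```

View pics/a1.png

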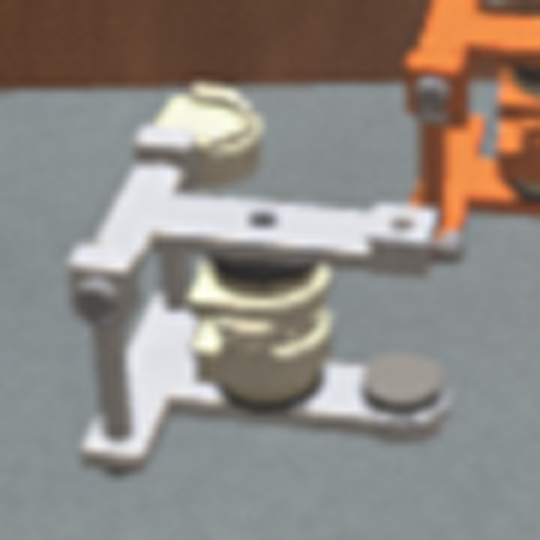

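View pics/c1.png

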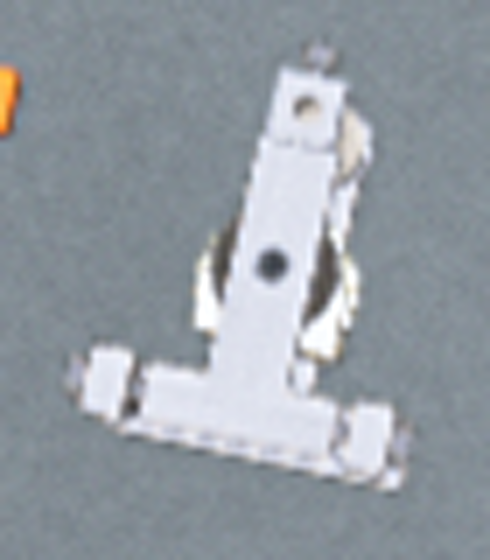

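The arm now lies level. The hole shows at crop (403,224) in the side view and crop (307,107) in the top view.

```bash
python3 - <<'E'
from h import *
np.set_printoptions(precision=1,suppress=True)
print(onz(*unc("c",307,107),117),onz(*unc("c",308.8,110),117),onz(*unc("a",403,224),117),tri(unc("c",308,108),unc("a",403,224)))
# front block corners top
print([onz(*unc("c",*q),117) for q in((285,67),(347,84),(333,150),(270,138))])
E
```

```text
[578.1 108.2 117. ] [576.8 107.4 117. ] [578.8 102.7 117. ] (array([578.7, 108. , 113.5]), np.float64(0.8374228073506277))
[array([594.9, 117.2, 117. ]), array([587.4,  91.7, 117. ]), array([560.1,  97.6, 117. ]), array([565.5, 123.4, 117. ])]
```

>>> carry_out(
  steps=[
    [-0.3,-0.1,-4.4,0,0,0],
    [-0.3,-0.1,-4.4,0,0,0],
    [-0.3,-0.1,-4.4,0,0,0],
    [-0.3,-0.1,-4.4,0,0,0],
    [-0.3,-0.1,-4.4,0,0,0],
    [-0.3,-0.1,-4.4,0,0,0],
    [-0.3,-0.1,-4.4,0,0,0],
    [-0.3,-0.1,-4.4,0,0,0],
    [-0.3,-0.1,-4.4,0,0,0],
    [-0.3,-0.1,-4.4,0,0,0],
    [0,0,-1.5,0,0,0],
  ],
  grip=4.5,
)

```text
time: 6.1
eef_pos: [505.2, -190.4, 226.0]
tool_rot: [[0.919, -0.006, -0.395], [0.395, 0.007, 0.919], [-0.003, -1.0, 0.009]]
wrist_force: [0.1, 1.2, -1.3]
grip_width: 45.0
```

```bash
python3 go.py 510 -203.5 160
```

```text
t 6.1 pos [ 505.219 -190.356  225.975] yaw 23.252951272965785 y [-0.006  0.007 -1.   ] F [ 0.144  1.235 -1.274] w 44.9879518098339
shift cm tool [-0.062  6.585 -1.456] level [-0.522  0.    -0.15 ]
```

>>> carry_out(
  steps=[
    [-0.1,1,-0.7,-0.5,0,-0.2],
    [0,2,-0.7,0,0,0],
    [0,2,0,0,0,0],
    [0,1.3,0,0,0,0],
    [0,0,0,0,0,0],
  ],
)

```text
time: 6.6
eef_pos: [507.8, -211.7, 157.9]
tool_rot: [[0.923, -0.006, -0.385], [0.385, 0.003, 0.923], [-0.004, -1.0, 0.005]]
wrist_force: [0.0, -0.4, 0.4]
grip_width: 44.7
```

```bash
python3 go.py 510 -203.5 108; python3 look.py 2
```

```text
t 6.6 pos [ 507.766 -211.739  157.905] yaw 22.648289238575245 y [-0.006  0.003 -1.   ] F [ 0.029 -0.353  0.352] w 44.656144849740365
shift cm tool [0.544 4.992 0.648] level [-0.306  0.    -0.239]
```

View pics/b2.png

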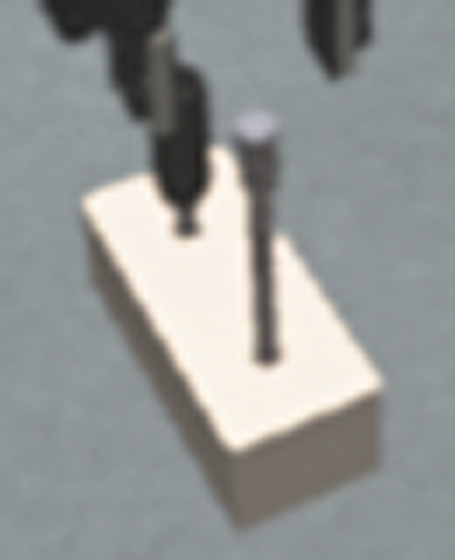

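View pics/e2.png

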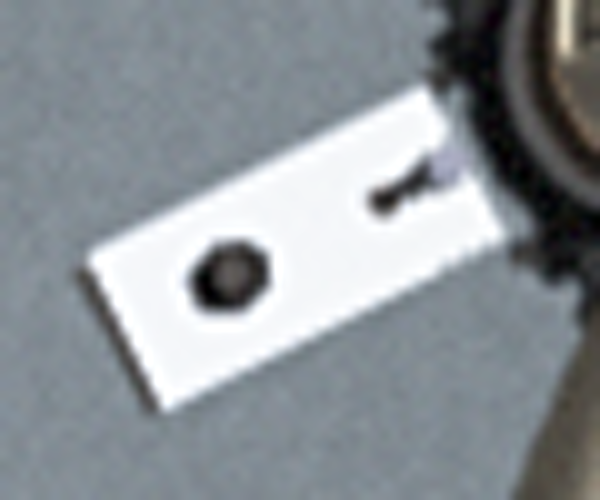

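```bash
python3 - <<'E'
from h import *
def cr(c,P):
    n,x,y,s=CR[c];u=proj(n,np.array(P,float));return (u-[x,y]+.5)*s-.5
x=np.array([.923,.385,0]);p=np.array([507.8,-211.7,157.9])
for k in(-27,-22,0,22,27):print(k,cr("b",p+k*x),cr("b",p+k*x+[0,0,6]))
E
```

```text
-27 [147.21378831 115.9239682 ] [145.84857264  99.88021964]
-22 [164.43423683 110.35524883] [163.15832429  94.32706718]
0 [239.11934885  86.20370425] [238.22538568  70.24475536]
22 [312.08194684  62.60918332] [311.55271502  46.72056809]
27 [328.43028282  57.32248622] [327.98163483  41.44999585]
```

>>> carry_out(
  steps=[
    [0.5,1,0.6,-0.3,0,-0.2],
    [0,1.5,0,0,0,0],
    [0,0,0,0,0,0],
  ],
)

```text
time: 7.0
eef_pos: [513.4, -205.5, 138.0]
tool_rot: [[0.923, 0.008, -0.385], [0.385, -0.004, 0.923], [0.006, -1.0, -0.006]]
wrist_force: [-0.4, -0.1, 0.6]
grip_width: 45.2
```

```bash
python3 go.py 510 -203.5 107; python3 look.py 3
```

```text
t 7.0 pos [ 513.381 -205.512  138.042] yaw 22.645526056086073 y [ 0.008 -0.004 -1.   ] F [-0.444 -0.071  0.598] w 45.18792691608199
shift cm tool [-0.253  3.101  0.335] level [ 0.363 -0.     0.346]
```

View pics/b3.png

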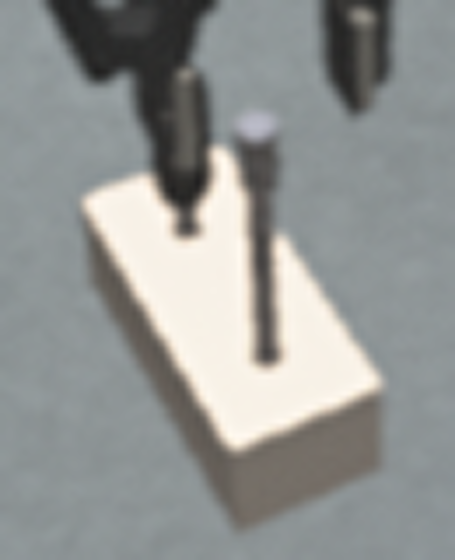

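>>> carry_out(
  steps=[
    [-0.2,1,0.3,0.3,0,0.3],
    [0,1,0,0,0,0],
    [0,0.8,0,0,0,0],
    [0,0.3,0,0,0,0],
    [0,0,0,0,0,0],
  ],
)

```text
time: 7.6
eef_pos: [513.0, -204.7, 108.8]
tool_rot: [[0.923, 0.008, -0.385], [0.385, -0.003, 0.923], [0.006, -1.0, -0.006]]
wrist_force: [0.2, -0.1, -0.7]
grip_width: 44.8
```

```bash
python3 go.py 510 -203.5 107; python3 look.py 4
```

```text
t 7.6 pos [ 512.991 -204.667  108.82 ] yaw 22.632952084530075 y [ 0.008 -0.003 -1.   ] F [ 0.193 -0.089 -0.7  ] w 44.80287935756911
shift cm tool [-0.232  0.179  0.224] level [ 0.333 -0.     0.332]
```

View pics/b4.png

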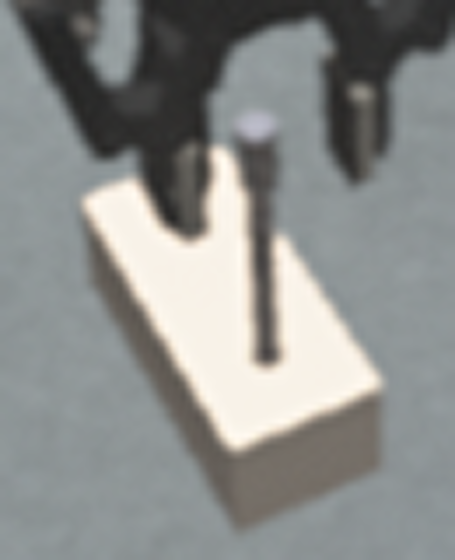

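>>> carry_out(
  steps=[
    [-0.2,0.1,0.2,0.3,0,0.3],
    [-0.1,0,0,0,0,0],
  ],
)

```text
time: 7.9
eef_pos: [510.0, -204.2, 108.8]
tool_rot: [[0.923, 0.002, -0.385], [0.385, -0.001, 0.923], [0.001, -1.0, -0.001]]
wrist_force: [-0.6, -0.9, 0.7]
grip_width: 45.1
```

```bash
python3 go.py 510 -203.5 107
```

```text
t 7.9 pos [ 509.985 -204.159  108.769] yaw 22.63871724402365 y [ 0.002 -0.001 -1.   ] F [-0.642 -0.864  0.74 ] w 45.10114212778238
shift cm tool [0.027 0.177 0.061] level [ 0.079 -0.     0.08 ]
```

>>> carry_out(
  steps=[
    [0,0.2,0,0,0,0],
    [0,0,0,0,0,0],
    [0,0,0,0,0,0],
    [0,0,0,0,0,0],
    [0,0,0,0,0,0],
    [0,0,0,0,0,0],
  ],
  grip=0.6,
)

```text
time: 8.5
eef_pos: [510.3, -204.4, 107.3]
tool_rot: [[0.923, 0.003, -0.385], [0.385, -0.001, 0.923], [0.002, -1.0, -0.002]]
wrist_force: [0.6, -0.6, 0.6]
grip_width: 10.1
```

```bash
python3 go.py 510 -203.5 107;python3 look.py 5
```

```text
t 8.5 pos [ 510.271 -204.425  107.332] yaw 22.62831927832063 y [ 0.003 -0.001 -1.   ] F [ 0.622 -0.575  0.601] w 10.122143826940725
shift cm tool [0.01  0.033 0.096] level [ 0.137 -0.     0.132]
```

View pics/b5.png

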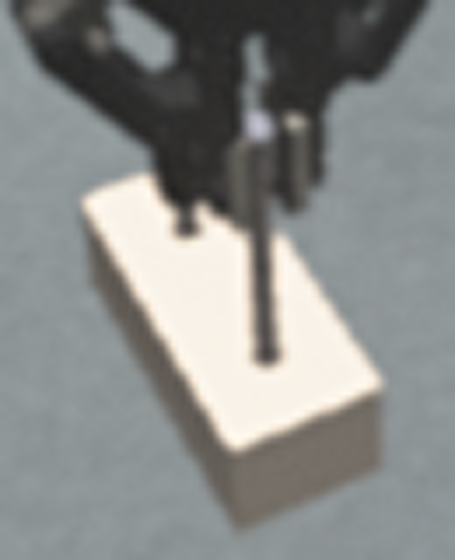

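```bash
python3 - <<'E'
import pickle,cv2
d=pickle.load(open("f5.pkl","rb"))
cv2.imwrite("pics/z5.png",cv2.resize(d["side"]["pixels"][225:295,195:265,::-1],None,fx=8,fy=8,interpolation=cv2.INTER_LANCZOS4))
cv2.imwrite("pics/zt5.png",cv2.resize(d["top"]["pixels"][170:280,270:400,::-1],None,fx=5,fy=5,interpolation=cv2.INTER_LANCZOS4))
E
```

```text
(no output)
```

View pics/z5.png

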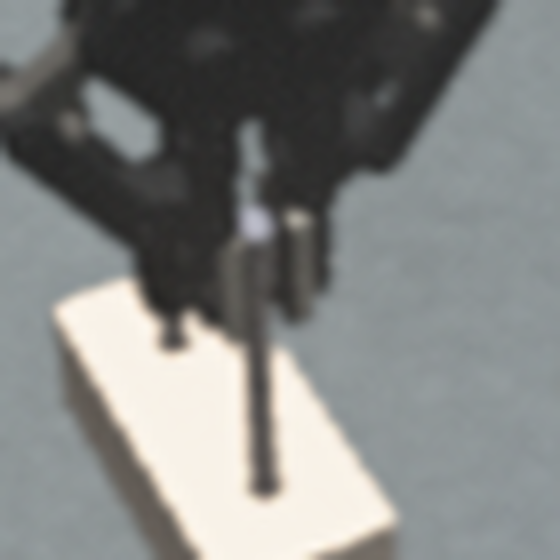

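View pics/zt5.png

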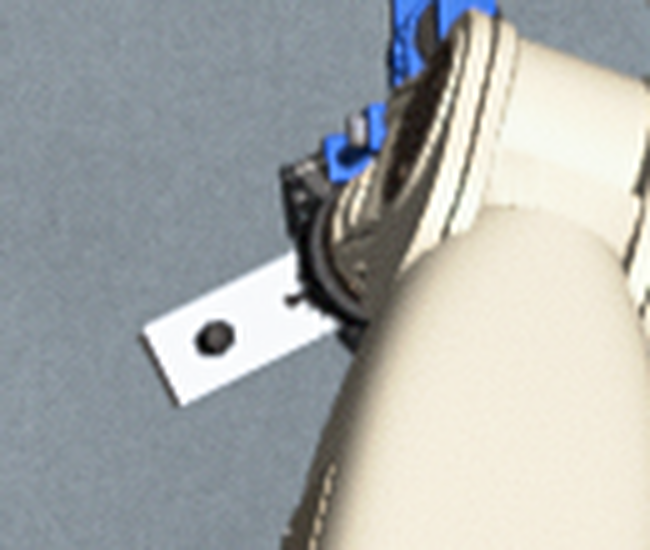

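>>> carry_out(
  steps=[
    [0,0,0,0,0,0],
    [0,0,0,0,0,0],
    [0,-0.5,0,0,0,0],
    [0,-0.5,0,0,0,0],
  ],
)

```text
time: 9.0
eef_pos: [509.5, -204.1, 117.0]
tool_rot: [[0.923, 0.001, -0.385], [0.385, -0.001, 0.923], [0.001, -1.0, -0.001]]
wrist_force: [0.8, -0.1, -0.7]
grip_width: 9.9
```

```bash
python3 go.py 510 -203.5 107;python3 look.py 6;python3 - <<'E'
import pickle,cv2
d=pickle.load(open("f6.pkl","rb"))
cv2.imwrite("pics/z6.png",cv2.resize(d["side"]["pixels"][225:295,195:265,::-1],None,fx=8,fy=8,interpolation=cv2.INTER_LANCZOS4))
E
```

```text
t 9.0 pos [ 509.526 -204.118  116.977] yaw 22.631271830565726 y [ 0.001 -0.001 -1.   ] F [ 0.752 -0.067 -0.688] w 9.944725148976937
shift cm tool [0.067 0.998 0.04 ] level [ 0.049 -0.     0.043]
```

View pics/z6.png

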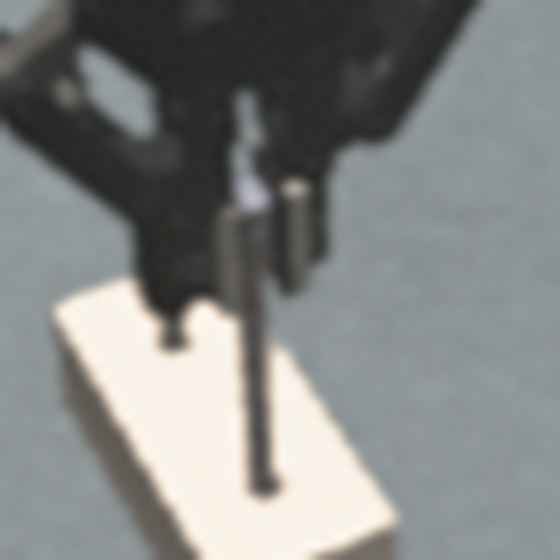

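>>> carry_out(
  steps=[
    [0,-0.8,0,0,0,0],
    [0,-1,0,0,0,0],
    [0,-1,0,0,0,0],
    [0,-1.5,0,0,0,0],
    [0,-2,0,0,0,0],
    [0,-2,0,0,0,0],
    [0,-2,0,0,0,0],
    [0,-2,0,0,0,0],
    [0,-0.5,0,0,0,0],
    [0,0,0,0,0,0],
  ],
)

```text
time: 10.1
eef_pos: [509.9, -204.3, 258.0]
tool_rot: [[0.923, 0.008, -0.385], [0.385, -0.003, 0.923], [0.006, -1.0, -0.006]]
wrist_force: [0.2, -0.7, -0.8]
grip_width: 10.3
```

```bash
python3 go.py 578 105 245;python3 look.py 7;python3 - <<'E'
import pickle,cv2
d=pickle.load(open("f7.pkl","rb"))
cv2.imwrite("pics/z7.png",cv2.resize(d["side"]["pixels"][180:290,190:290,::-1],None,fx=5.5,fy=5.5,interpolation=cv2.INTER_LANCZOS4))
E
```

```text
t 10.1 pos [ 509.94  -204.308  257.968] yaw 22.628924129365632 y [ 0.008 -0.003 -1.   ] F [ 0.233 -0.697 -0.824] w 10.254151373697528
shift cm tool [18.175  1.248 25.939] level [ 0.342 -0.     0.334]
```

View pics/z7.png

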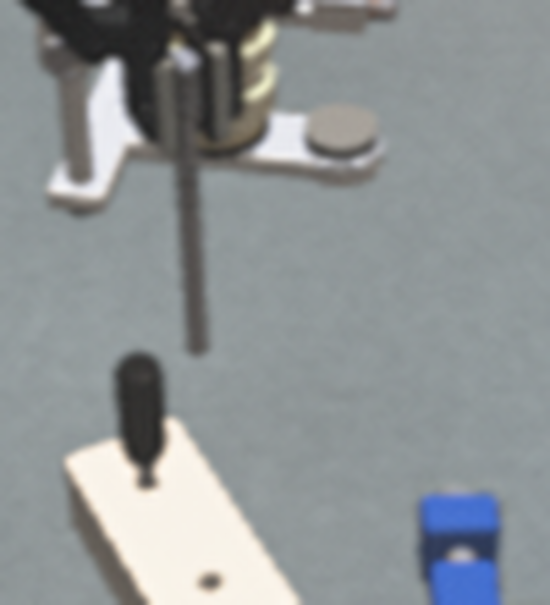

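```bash
python3 - <<'E'
from h import *
def cr(P):
    u=proj("side",np.array(P,float));return (u-[190,180]+.5)*5.5-.5
for x,y in((510,-204),(511,-207)):
  for z in(287.5,264.5,160.5): print(x,y,z,cr((x,y,z)))
E
```

```text
510 -204 287.5 [178.23764963  54.8169694 ]
510 -204 264.5 [181.33687286 113.09318061]
510 -204 160.5 [193.91031305 349.517731  ]
511 -207 287.5 [181.2632561   60.06505734]
511 -207 264.5 [184.31208515 118.44721931]
511 -207 160.5 [196.67633588 355.21080209]
```

>>> carry_out(
  steps=[
    [1,0,1.4,0.3,0,0.3],
    [1.7,0,2.4,0,0,0],
    [1.7,0,2.4,0,0,0],
    [1.7,0,2.4,0,0,0],
    [1.7,0,2.4,0,0,0],
    [1.7,0,2.4,0,0,0],
    [1.7,0,2.4,0,0,0],
    [1.7,0,2.4,0,0,0],
    [1.7,0,2.4,0,0,0],
    [1,0,1.4,0,0,0],
    [0.5,0,0.7,0,0,0],
    [0,0,0,0,0,0],
  ],
)

```text
time: 11.4
eef_pos: [564.9, 77.0, 237.4]
tool_rot: [[0.924, -0.034, -0.381], [0.381, 0.001, 0.924], [-0.031, -0.999, 0.014]]
wrist_force: [-0.8, 0.3, -0.5]
grip_width: 10.0
```

```bash
python3 go.py 577.9 105.2 230
```

```text
t 11.4 pos [564.894  76.977 237.427] yaw 22.429878570632187 y [-0.034  0.001 -0.999] F [-0.793  0.312 -0.49 ] w 10.033569954815258
shift cm tool [2.301 0.702 2.103] level [-0.808  0.    -1.764]
```

>>> carry_out(
  steps=[
    [1.1,-0.3,1,-0.8,0,-1.7],
    [1,-0.2,0.9,0,0,0],
    [0,0,0,0,0,0],
  ],
)

```text
time: 11.7
eef_pos: [576.4, 100.6, 240.3]
tool_rot: [[0.926, -0.005, -0.379], [0.379, -0.002, 0.926], [-0.006, -1.0, -0.0]]
wrist_force: [0.6, 0.2, -0.9]
grip_width: 9.9
```

```bash
python3 go.py 577.9 105.2 240
```

```text
t 11.7 pos [576.416 100.642 240.321] yaw 22.25213571875299 y [-0.005 -0.002 -1.   ] F [ 0.562  0.162 -0.927] w 9.907339154069781
shift cm tool [0.31  0.03  0.366] level [ 0.02   0.    -0.324]
```

>>> carry_out(
  steps=[
    [0.3,0,0.4,0,0,-0.3],
    [0,0,0,0,0,0],
  ],
)

```text
time: 11.9
eef_pos: [577.6, 104.4, 239.9]
tool_rot: [[0.926, -0.002, -0.377], [0.377, -0.001, 0.926], [-0.002, -1.0, -0.001]]
wrist_force: [-0.2, 0.8, -0.1]
grip_width: 10.0
```

```bash
python3 go.py 577.9 105.2 240;python3 look.py 8;python3 - <<'E'
import pickle,cv2
d=pickle.load(open("f8.pkl","rb"))
cv2.imwrite("pics/z8.png",cv2.resize(d["side"]["pixels"][110:215,200:300,::-1],None,fx=5.5,fy=5.5,interpolation=cv2.INTER_LANCZOS4))
cv2.imwrite("pics/zt8.png",cv2.resize(d["top"]["pixels"][170:270,160:280,::-1],None,fx=5,fy=5,interpolation=cv2.INTER_LANCZOS4))
E
```

```text
t 11.9 pos [577.649 104.377 239.922] yaw 22.169195938913884 y [-0.002 -0.001 -1.   ] F [-0.216  0.778 -0.054] w 10.018728652767178
shift cm tool [ 0.054 -0.008  0.067] level [ 0.035  0.    -0.109]
```

View pics/z8.png

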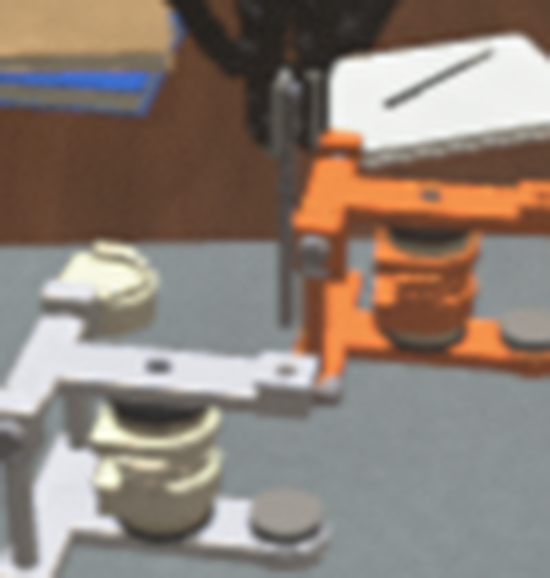

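View pics/zt8.png

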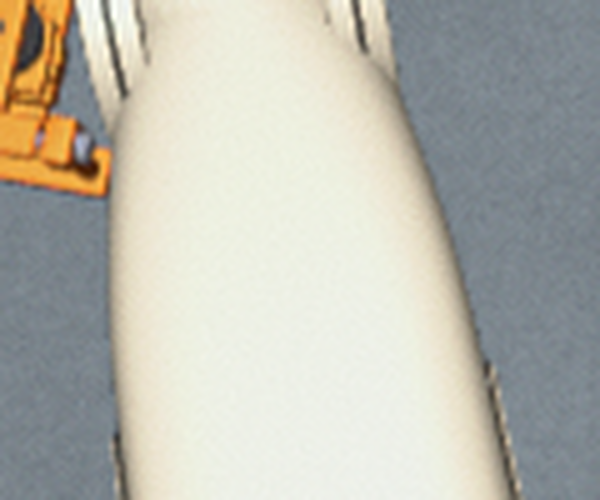

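```bash
python3 - <<'E'
from h import *
def un(u,v):return "side",(u+.5)/5.5-.5+200,(v+.5)/5.5-.5+110
print("foot",onz(*un(286,327),142.6),"hole",onz(*un(287,371),117))
for z in (270,142.6): print(z,(proj("side",np.array([577.6,102.5,z]))-[200,110]+.5)*5.5-.5)
# measured pin edges by mean
im=cv2.imread("pics/z8.png")
g=im[:,:,:].astype(int).sum(2)
for r in (255,270,285,300,315): print(r,g[r,265:310:3])
for r in (364,368,372,376): print(r,g[r,268:310:3])
E
```

```text
foot [578.27336686 101.76418018 142.6       ] hole [578.86138295 102.09048942 117.        ]
270 [285.25956523  83.87858037]
142.6 [284.54185301 326.24817825]
255 [429 429 425 402 356 304 264 242 236 238 237 236 235 237 236]
270 [429 430 424 399 352 297 255 243 252 266 267 263 264 277 289]
285 [434 436 430 404 356 301 260 248 269 307 334 338 314 279 246]
300 [432 432 423 400 353 297 252 244 266 302 329 335 314 280 247]
315 [427 429 420 395 351 299 256 244 262 301 331 335 312 277 247]
364 [693 686 668 636 603 578 575 590 617 649 679 693 702 709]
368 [685 672 628 559 498 457 446 465 510 573 639 675 691 698]
372 [690 672 621 547 483 440 427 443 492 559 629 674 691 684]
376 [689 677 649 609 569 542 542 563 599 638 675 697 698 667]
```

>>> carry_out(
  steps=[
    [0,0.8,0.05,0,0,-0.1],
    [0,0.8,0,0,0,0],
    [0,0.4,0,0,0,0],
    [0,0,0,0,0,0],
  ],
)

```text
time: 12.4
eef_pos: [576.8, 103.2, 217.7]
tool_rot: [[0.927, -0.001, -0.376], [0.376, -0.001, 0.927], [-0.002, -1.0, -0.001]]
wrist_force: [0.5, 0.3, -0.0]
grip_width: 9.8
```

```bash
python3 go.py 577.9 105 215;python3 look.py 9;python3 - <<'E'
import pickle,cv2
d=pickle.load(open("f9.pkl","rb"))
cv2.imwrite("pics/z9.png",cv2.resize(d["side"]["pixels"][150:200,230:270,::-1],None,fx=11,fy=11,interpolation=cv2.INTER_LANCZOS4))
E
```

```text
t 12.4 pos [576.79  103.188 217.7  ] yaw 22.05736018857046 y [-0.001 -0.001 -1.   ] F [ 0.519  0.292 -0.046] w 9.776788378930641
shift cm tool [0.171 0.27  0.127] level [ 0.05   0.    -0.095]
```

View pics/z9.png

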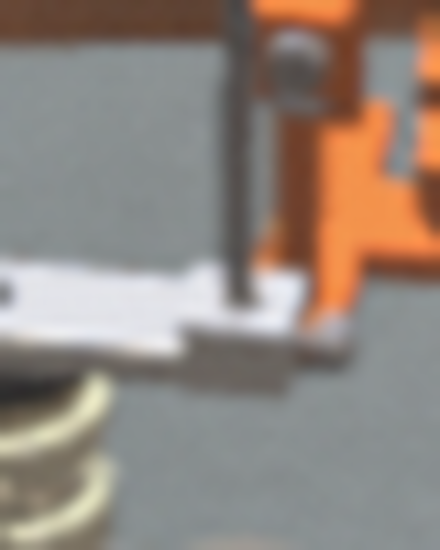

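>>> carry_out(
  steps=[
    [0.17,0,0.13,0,0,-0.1],
    [0,0,0,0,0,0],
  ],
)

```text
time: 12.7
eef_pos: [578.6, 105.4, 218.9]
tool_rot: [[0.927, 0.002, -0.376], [0.376, -0.0, 0.927], [0.002, -1.0, -0.001]]
wrist_force: [0.2, 0.1, -1.9]
grip_width: 10.0
```

```bash
python3 go.py 577.9 105 215;python3 look.py 10;python3 - <<'E'
import pickle,cv2
d=pickle.load(open("f10.pkl","rb"))
cv2.imwrite("pics/z10.png",cv2.resize(d["side"]["pixels"][150:200,230:270,::-1],None,fx=11,fy=11,interpolation=cv2.INTER_LANCZOS4))
E
```

```text
t 12.7 pos [578.646 105.357 218.872] yaw 22.060245363065782 y [ 0.002 -0.    -1.   ] F [ 0.239  0.067 -1.857] w 9.956607683287697
shift cm tool [-0.083  0.387 -0.005] level [ 0.07  -0.     0.121]
```

View pics/z10.png

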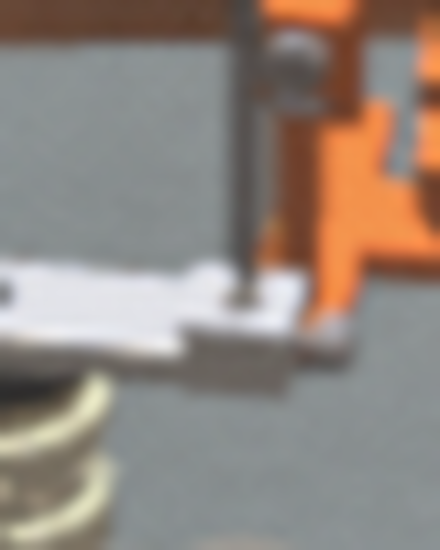

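>>> carry_out(
  steps=[
    [-0.05,0.3,0,0,0,0.1],
    [0,0.3,0,0,0,0],
    [0,0.3,0,0,0,0],
  ],
)

```text
time: 13.1
eef_pos: [578.6, 105.2, 210.2]
tool_rot: [[0.927, 0.002, -0.376], [0.376, -0.001, 0.927], [0.002, -1.0, -0.002]]
wrist_force: [0.1, -0.2, -1.8]
grip_width: 10.1
```

```bash
python3 go.py 577.9 105.2 197;python3 look.py 11;python3 - <<'E'
import pickle,cv2
d=pickle.load(open("f11.pkl","rb"))
cv2.imwrite("pics/z11.png",cv2.resize(d["side"]["pixels"][150:200,230:270,::-1],None,fx=11,fy=11,interpolation=cv2.INTER_LANCZOS4))
E
```

```text
t 13.1 pos [578.568 105.215 210.192] yaw 22.069135695987107 y [ 0.002 -0.001 -1.   ] F [ 0.064 -0.162 -1.827] w 10.060082117428557
shift cm tool [-0.065  1.319  0.026] level [ 0.095 -0.     0.11 ]
```

View pics/z11.png

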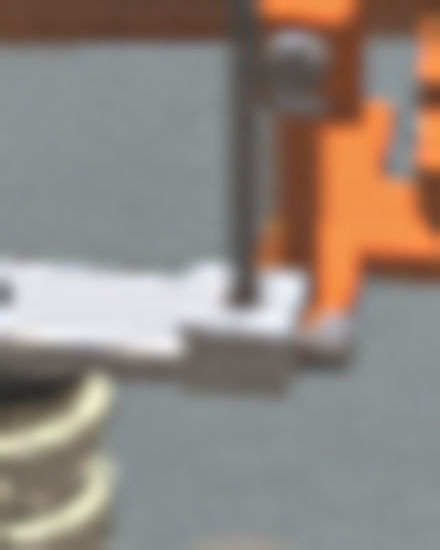

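The foot is inside the mouth (about z 113) with no contact force, so I'll keep lowering.

>>> carry_out(
  steps=[
    [-0.05,0.3,0,0,0,0.1],
    [0,0.3,0,0,0,0],
    [0,0.3,0,0,0,0],
    [0,0.3,0,0,0,0],
  ],
)

```text
time: 13.6
eef_pos: [577.9, 104.9, 196.9]
tool_rot: [[0.927, -0.0, -0.376], [0.376, -0.002, 0.927], [-0.001, -1.0, -0.002]]
wrist_force: [0.7, 1.1, -0.4]
grip_width: 10.1
```

>>> carry_out(
  steps=[
    [0,0.5,0,0,0,0],
    [0,0.5,0,0,0,0],
    [0,0.5,0,0,0,0],
    [0,0.5,0,0,0,0],
  ],
)

```text
time: 14.0
eef_pos: [577.9, 104.9, 175.2]
tool_rot: [[0.927, -0.0, -0.376], [0.376, -0.002, 0.927], [-0.001, -1.0, -0.001]]
wrist_force: [0.5, -0.1, -0.6]
grip_width: 10.3
```

```bash
python3 go.py 577.9 105.2 128
```

```text
t 14.0 pos [577.859 104.885 175.228] yaw 22.06578367734738 y [-0.    -0.002 -1.   ] F [ 0.453 -0.075 -0.563] w 10.32363208216746
shift cm tool [0.019 4.723 0.035] level [ 0.084  0.    -0.04 ]
```

>>> carry_out(
  steps=[
    [0,0.5,0,0,0,0],
    [0,0.5,0,0,0,0],
    [0,0.5,0,0,0,0],
    [0,0.5,0,0,0,0],
    [0,0.5,0,0,0,0],
    [0,0.5,0,0,0,0],
  ],
)

```text
time: 14.6
eef_pos: [577.8, 104.9, 142.3]
tool_rot: [[0.927, -0.0, -0.376], [0.376, -0.002, 0.927], [-0.001, -1.0, -0.001]]
wrist_force: [-0.4, 1.2, -0.8]
grip_width: 10.0
```

```bash
python3 go.py 577.9 105.2 128
```

```text
t 14.6 pos [577.753 104.869 142.282] yaw 22.065385208083093 y [-0.    -0.002 -1.   ] F [-0.363  1.222 -0.774] w 10.019321280702389
shift cm tool [0.027 1.428 0.027] level [ 0.076  0.    -0.056]
```

>>> carry_out(
  steps=[
    [0,0.4,0,0,0,0],
    [0,0.3,0,0,0,0],
    [0,0.2,0,0,0,0],
    [0,0.1,0,0,0,0],
  ],
)

```text
time: 15.0
eef_pos: [577.5, 105.0, 130.7]
tool_rot: [[0.927, -0.001, -0.376], [0.376, -0.001, 0.927], [-0.002, -1.0, -0.001]]
wrist_force: [-0.5, 0.1, -0.9]
grip_width: 10.1
```

>>> carry_out(
  steps=[
    [0,0.1,0,0,0,0],
    [0,0.1,0,0,0,0],
    [0,0.1,0,0,0,0],
  ],
)

```text
time: 15.3
eef_pos: [577.8, 104.9, 127.9]
tool_rot: [[0.927, -0.0, -0.376], [0.376, -0.002, 0.927], [-0.001, -1.0, -0.001]]
wrist_force: [0.4, -0.4, -0.5]
grip_width: 10.1
```

>>> carry_out(
  steps=[
    [0,0.1,0,0,0,0],
    [0,0.1,0,0,0,0],
  ],
)

```text
time: 15.5
eef_pos: [578.3, 105.0, 127.1]
tool_rot: [[0.927, 0.001, -0.376], [0.376, -0.001, 0.927], [0.001, -1.0, -0.002]]
wrist_force: [-0.5, 0.6, 6.9]
grip_width: 10.2
```

The foot touched down with 6.9 N at TCP z 127.1, against 127.3 predicted. I'll release.

>>> carry_out(
  steps=[
    [0,0,0,0,0,0],
    [0,0,0,0,0,0],
    [0,0,0,0,0,0],
    [0,0,0,0,0,0],
  ],
  grip=4.5,
)

```text
time: 15.9
eef_pos: [578.5, 104.9, 127.3]
tool_rot: [[0.927, 0.002, -0.376], [0.376, -0.001, 0.927], [0.002, -1.0, -0.002]]
wrist_force: [-0.6, -0.0, -0.2]
grip_width: 45.2
```

```bash
python3 go.py 577.9 105.2 220;python3 look.py 12
```

```text
t 15.9 pos [578.549 104.906 127.253] yaw 22.064999072512084 y [ 0.002 -0.001 -1.   ] F [-0.599 -0.05  -0.174] w 45.1606539098858
shift cm tool [-0.035 -9.275  0.032] level [ 0.118 -0.     0.086]
```

View pics/a12.png

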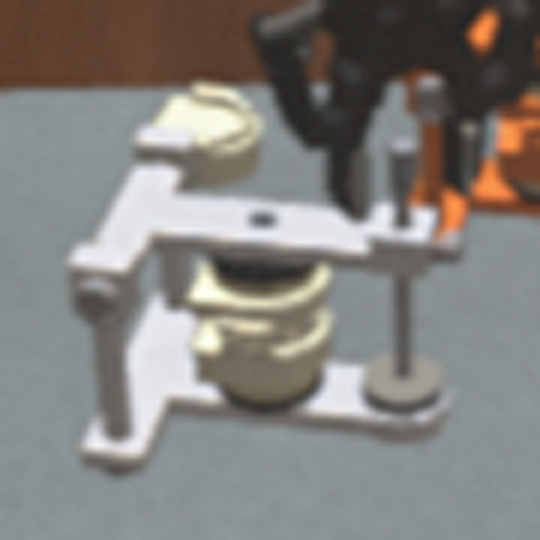

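The pin stands through the hole with its foot on the disc at crop (402,375), the head is free, and the arm is level. Next I'll retreat straight up.

>>> carry_out(
  steps=[
    [0,-1,0,0,0,0],
    [0,-1.5,0,0,0,0],
    [0,-2,0,0,0,0],
    [0,-2,0,0,0,0],
    [0,-2,0,0,0,0],
    [-2,-1,0,0,0,0],
    [-4,0,0,0,0,0],
    [-4,0,0,0,0,0],
    [-4,0,0,0,0,0],
    [-4,0,0,0,0,0],
    [0,0,0,0,0,0],
    [0,0,0,0,0,0],
  ],
)

```text
time: 17.2
eef_pos: [406.9, 35.6, 232.1]
tool_rot: [[0.926, 0.01, -0.376], [0.376, -0.001, 0.927], [0.009, -1.0, -0.005]]
wrist_force: [0.1, -0.2, -0.5]
grip_width: 45.2
```

```bash
python3 look.py 13; python3 go.py 577.9 105.2 220;python3 - <<'E'
import pickle,cv2
d=pickle.load(open("f13.pkl","rb"))
cv2.imwrite("pics/s13.png",d["side"]["pixels"][:,:,::-1]);cv2.imwrite("pics/t13.png",d["top"]["pixels"][:,:,::-1])
E
```

```text
t 17.3 pos [407.603  35.921 231.717] yaw 22.135752715663553 y [ 0.009 -0.001 -1.   ] F [-0.902  0.42  -0.169] w 45.15211419822973
shift cm tool [18.374  1.326  0.006] level [ 0.254 -0.     0.48 ]
```

View pics/a13.png

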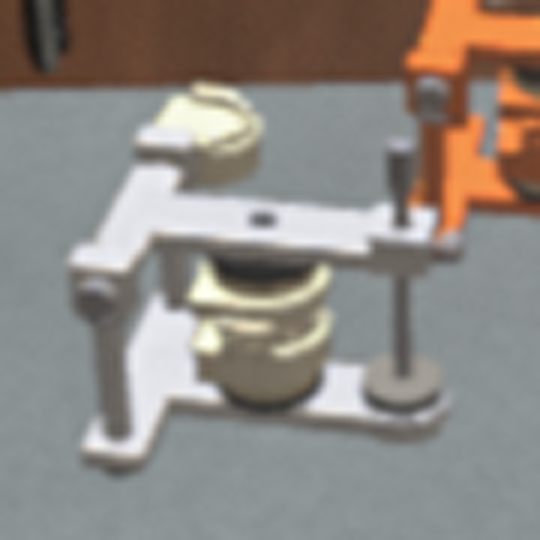

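View pics/s13.png

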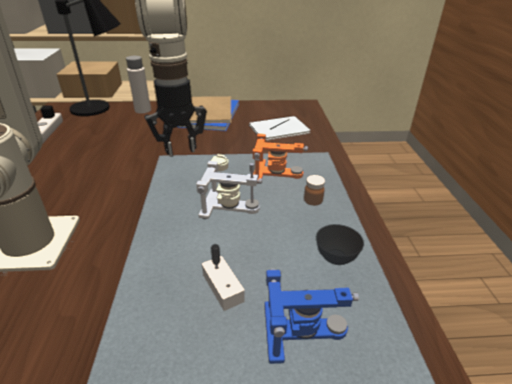

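View pics/t13.png

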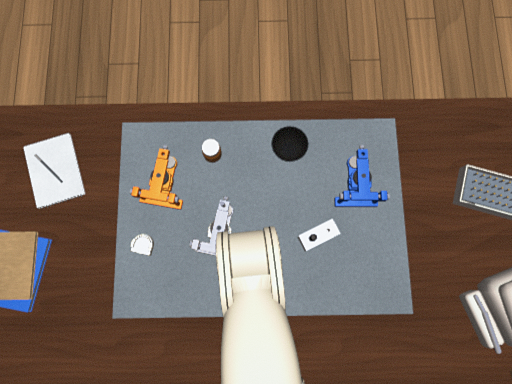

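The pin stands home at about (252,187) in the side view with its foot on the disc. The driver (215,255), jar, bowl and spare cast are where they started, and the gripper is clear.

```bash
python3 -c "
from rig import close_job
print(close_job())"
```

```text
the job is handed in; nothing more can be done
None
```

I closed the articulator's upper arm, then set the incisal pin through the front hole with its foot on the incisal table, released it, and handed the job in at about 17 s. No verdict is reported, so the result below rests on my own checks.

- **Arm closing:** I pressed straight down on the top face. The force rose to 11 N at z = 111.0 mm, which is the closed height, and the pictures show the arm level.
- **Pin:** I gripped it by the head, lifted it out, lined it up over the hole by picture and lowered it slowly with no force on the way in. The foot touched down at 6.9 N with the tool at 127.1 mm; I expected 127.3 mm.
- **Last pictures:** the pin stands upright through the hole with its foot on the disc. The driver, bowl, jar and spare cast look unmoved, judged by eye. The gripper is well clear.

Three readings did not agree, but none of them stopped the job:
- The two cameras differ by about 4–5 mm in y. Both gave the same pin-to-hole distance to within 1.5 mm, so I moved by that.
- The gripper read about 10 mm on the 12 mm head, though the grip held.
- In the last pictures the robot hides part of the articulator from above, so the final pin check comes mainly from the side view.

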